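# Ready to outline the gingerbread heart

### The job

Get ready to outline the gingerbread heart: bring the work lamp to half brightness by sliding the dimmer on its foot to the long middle mark, then draw the tall squeeze bottle up out of its stand, lean it over to about 45 degrees with the nozzle still pointing down, and hold the nozzle tip a centimetre or two above the heart's pointed end, never touching the biscuit. The program finishes with the gripper still holding the bottle there, steady; leave the other bottles and biscuits where they are.

Things in the scene. Friction and masses are not known exactly. Their poses are not given: they have to be found in the camera images.
- lamp: White LED desk lamp, fixed. Origin: centre of the underside of its foot, a slab 200 (x) by 130 (y) by 24 mm high. The dimmer track runs along the lamp's y, 55 mm to -x of the origin. A 14 mm stem rises from the foot 75 mm to +x, leans to +x and at 380 mm height carries a light bar 40 mm wide, 245 mm to +x, spanning y = +40 to -180 mm.
- dimmer (a joint): Dimmer grip along its track, m: 0 at the dim end (lamp's -y), 0.07 at the bright end (lamp's +y). Five pairs of black marks beside the track, every 17.5 mm; the middle pair is longer: half brightness, joint value 0.035. The grip stays where it is left; sliding it takes about 1.5 N.
- dimmer_grip (a point): Centre of the top face of the dimmer grip, a black block 24 mm along the lamp's x, 12 mm along the lamp's y (the sliding direction, so it can be pinched across 12 mm) and standing 18 mm above the foot, with a white pointer line on top. Axes as the lamp's.
- stand: Bamboo bottle stand, fixed, 74 (x) by 262 (y) by 112 mm high, origin: centre of its underside. Four places in a row along its y at +87, +29, -29 and -87 mm (the last empty). Lower board, top at 70 mm, has 36 mm holes and carries the bottles by their shoulders; upper board, 10 mm thick, top at 108 mm, has 47 mm holes.
- bottle_tall: The tall white squeeze bottle, closed, stiff, about 0.10 to 0.21 kg, nozzle down in a place of the stand. Origin: nozzle tip; z runs from the tip up its axis to its flat end, uppermost. Nozzle cone 45 mm; cap 32 mm diameter, 45 to 61 mm; body 42 mm diameter, 61 to 176 mm. In the stand the tip is 9 mm, the flat end 185 mm above the table. The nozzle clears the stand after rising 101 mm.
- bottle_short_a: A short bottle of the same kind, 136 mm long in all, flat end 145 mm above the table; origin at its nozzle tip. To be left in the stand.
- bottle_short_b: The other short bottle, same as the first. To be left in the stand.
- mat: Pink silicone baking mat, fixed, 360 mm (x) by 260 mm (y), 3 mm thick, origin at the centre of its underside. The biscuits lie on it.
- heart: Brown gingerbread heart, loose, 87 mm long, 96 mm wide, 10 mm thick, lying flat on the mat; origin at its underside, 40 mm from the pointed end and 48 mm from the rounded end. The point looks along its own -x, the two lobes along +x.
- heart_point (a point): Point on the top face of the heart, on its centre line, 8 mm inside the pointed end: where the outline starts and where the nozzle tip is wanted above.
- round_biscuit: Round biscuit, 62 mm diameter, 9 mm thick, loose on the mat, origin at its underside. To be left alone.
- flower_biscuit: Flower-shaped biscuit with five petals, 66 mm across, 9 mm thick, loose on the mat, origin at its underside. To be left alone.
Not all that is in view belongs to the job. Leave any purple look-alike of the bottle_tall alone.

How it is judged:
On the way, in this order (a step that is already met when the one before it is completed fails the run):
1. The dimmer stands at its middle mark (within 5 mm), at rest, while the bottle is still in the stand (value of joint dimmer between 0.03 and 0.04 m and velocity of joint dimmer between -0.01 and 0.01 m/s and z of bottle_tall in the frame of stand below 0.03 m), for 0.3 s.
2. The tall bottle is drawn up out of the stand, its nozzle above the upper board (z of bottle_tall in the frame of stand above 0.108 m and contact force between the fingers and bottle_tall above 1 N), for 0.1 s.
At the end, for the whole second after the job is handed in: The dimmer is at its middle mark (within 6 mm); the tall bottle is held by the fingers alone, steady, nozzle down, its axis 35 to 55 degrees from upright, the nozzle tip 4 to 30 mm above the top of the heart and within 15 mm sideways of the mark at its pointed end (value of joint dimmer between 0.029 and 0.041 m and angle between bottle_tall's own z axis and vertical between 0.61 and 0.96 rad and horizontal distance between bottle_tall and heart_point below 0.015 m and z of bottle_tall in the frame of heart between 0.014 and 0.04 m and contact force between the fingers and bottle_tall above 1 N and contact force between bottle_tall and heart below 0.1 N and contact force between bottle_tall and mat below 0.1 N and contact force between bottle_tall and stand below 0.1 N and contact force between bottle_tall and lamp below 0.1 N and linear speed of bottle_tall below 0.02 m/s); the arm keeps its last pose, push and grip.
It fails at once if The bottle touches the heart biscuit (contact force between bottle_tall and heart above 0.3 N).
It fails at once if The heart biscuit is shifted by more than 10 mm (distance of heart from where it was at the start of the episode above 0.01 m).
It fails at once if Another biscuit is shifted by more than 15 mm (distance of any of round_biscuit, flower_biscuit from where it was at the start of the episode above 0.015 m).
It fails at once if A short bottle is lifted or tipped out of its place (distance of any of bottle_short_a, bottle_short_b from where it was at the start of the episode above 0.02 m).
It also fails if it takes over 64 s, if anything falls off the work surface, if the arm or the gripper's body presses on something with over 40 N, if the wrist force passes 120 N, or if a joint passes its speed limit or range.

### The arm

A 7-joint arm with a two-finger parallel gripper is mounted at the origin on the work surface. World frame = base frame: x ahead of the robot, y to its left, z up, the work surface at z = 0. Lengths are in m, angles in rad, forces in N, time in s.
With the tool pointing down it reaches from about 0.4 to 0.925 m from the base axis. Payload 5.6 kg.
Tool frame: the origin (TCP) lies on the centre line of the jaws, within the pads' length; the fingertips stand 11 mm ahead of it and the grasp point (between the pads) lies 8 mm behind it; z points along the fingers, y is the line along which they close (so a half turn about z gives the same grasp; the last joint's range is limited). The gripper opens to 85 mm and grips with 20 to 120 N. Pads are 22 mm wide; open, the fingers measure 114 mm over their backs; the gripper's body (76 mm by 85 mm) begins 54 mm behind the grasp point. The pads swing forward as they close: fully open they stand 13 mm farther back than shut.
Start: joints at [1.203, 0.468, -0.012, 1.603, 0.006, 1.071, -0.056], TCP at [0.207, -0.616, 0.242] pointing down, gripper open.
Joint ranges: [-2.53, 2.53], [-0.31, 2.02], [-1.57, 1.55], [0.28, 2.44], [-1.29, 4.43], [0.15, 1.84], [-2.92, 2.92]. Speed limits (rad/s): [2.57, 2.57, 3.14, 3.14, 3.14, 3.14, 3.14].

### API

Orientations are given as a rotation vector (axis times angle).
In Python, from station import ctrl gives the robot as it stands.
- The arm moves only by the shell command python3 -m crank 'ROWS' [FORCE]. ROWS is JSON, a list of rows, each a list of 7 numbers: the shift along the world's x, y, z normalised to -1 to 1, where 1 is 50 cm, then the turn, a rotation vector about the world's x, y, z normalised to -1 to 1, where 1 is 90 degrees, then the finger opening in mm, from 0 to 85.4. A call has 1 to 20 rows; each row is the pose to reach, as a shift and turn from the pose commanded when the call began; what a row does not reach only later rows make up. A row lasts 1/8 s, in which the tool goes at most 62.5 mm and 10.7 degrees, less where a joint would pass 70% of its speed; a pose out of reach is approached as far as the arm can. A call with a number of a shift or a turn outside -1 to 1 is refused whole. A call with a gripper value outside its range is refused whole. The fingers move at their own pace and stop on an object; FORCE is the grip in N (left out, the last holds). Time passes only in rows, so rows that repeat a pose let the fingers close. It gives the time, the measured TCP pose, the force, the opening and the grip force at its end, in the units of the state.
- ctrl.observe(): the state, without advancing time (a new reading comes with each control period).
- ctrl.read_camera(name): name is "scene" or "top"; returns (picture, depth): 480x640x3 uint8, red, green, blue; 480x640 float32, m along the optical axis (not along the pixel's ray), 0 where there is no reading.
- ctrl.camera_model(name): a dict with "intrinsics" (3x3 intrinsics, pixels), "D" ([k1, k2, p1, p2, k3] as OpenCV has them; the pictures are not rectified), "world_from_camera" (4x4, takes a point from camera to world coordinates). Camera axes: x right, y down, z forward; pixel columns grow to the right and rows downward; lengths in m; the calibration is good to about 2 mm. A picture is of the moment at which its call begins. camera_model takes no time and is no camera call.
- ctrl.finish_job(): hands the job in; it is judged then, once.
The state is a dict: "clock": time; "joint_pos": joint angles; "joint_velocities": joint speeds; "joint_torque": joint torques, N m; "eef_pos": TCP position; "tool_rot": TCP orientation; "wrist_force": force on the tool from outside, world axes, zero at the start; "torque": the same for the moment, N m; "opening": finger opening in m; "finger_force": force on a finger pad.
Only numpy, scipy, OpenCV 4.12 (cv2) and the standard library are available. Lean on these libraries where they do the work, as an engineer would, in place of code of your own. Each camera call takes 0.05 s, during which the arm holds its last target. There are 200 camera calls.

## Working session

There is one attempt and no reset: what is moved stays moved. The work goes in short steps, Python scripts to look and compute and a shell command to move; the robot and the scene stay as the last step left them, time stands still between calls to the robot, and variables do not carry over. Pictures are saved under pics/ and viewed, at most 10 in all, crops included, and the job is handed in when it is done.

```bash
mkdir -p pics; ls; cat > h.py <<'E'
import numpy as np, cv2
from station import ctrl
def grab(n):
    im,d=ctrl.read_camera(n); np.savez(f'{n}.npz',im=im,d=d); return im,d
def load(n):
    z=np.load(f'{n}.npz'); return z['im'],z['d']
def rays(n,uv):
    m=ctrl.camera_model(n); K=np.array(m['intrinsics']);D=np.array(m['D']);T=np.array(m['world_from_camera'])
    p=cv2.undistortPoints(np.array(uv,float).reshape(-1,1,2),K,D).reshape(-1,2)
    r=np.c_[p,np.ones(len(p))]@T[:3,:3].T
    return T[:3,3],r
def plane(n,uv,z):
    o,r=rays(n,uv); return o+r*((z-o[2])/r[:,2])[:,None]
def deep(n,uv,d):
    o,r=rays(n,uv); uv=np.array(uv,int).reshape(-1,2); return o+r*d[uv[:,1],uv[:,0]][:,None]
E
python3 - <<'E'
from h import *
for n in('scene','top'):
    im,d=grab(n); cv2.imwrite(f'pics/{n}0.png',im[:,:,::-1]); print(np.array(ctrl.camera_model(n)['world_from_camera']).round(3).tolist())
print(ctrl.observe())
E
```

```text
pics
[[0.85, 0.391, -0.353, 0.931], [0.527, -0.653, 0.544, -0.609], [-0.018, -0.648, -0.761, 0.865], [0.0, 0.0, 0.0, 1.0]]
[[0.011, -0.994, 0.109, 0.407], [-1.0, -0.011, 0.001, -0.023], [0.0, -0.109, -0.994, 1.203], [0.0, 0.0, 0.0, 1.0]]
{'clock': 0.1, 'joint_pos': array([ 1.2030243 ,  0.46829759, -0.01162657,  1.60351916,  0.0060114 ,
        1.07136663, -0.05630752]), 'joint_velocities': array([-0.00102747, -0.00140877,  0.00035116, -0.00184466, -0.00017696,
        0.00015693,  0.00036943]), 'joint_torque': array([ 1.85372577e-03, -5.33521593e+01,  2.19938258e-02, -2.51967555e+01,
        1.15146788e-02,  4.35449954e-03,  6.33438006e-06]), 'eef_pos': array([ 0.20721134, -0.61559333,  0.24143319]), 'tool_rot': array([-3.09878080e+00, -5.07596607e-01,  5.68090658e-04]), 'wrist_force': array([-0.51927177, -0.43436165,  0.35871488]), 'torque': array([-0.01192295, -0.01980134, -0.03933128]), 'finger_force': 0.0, 'opening': 0.08535605836883138}
```

View pics/scene0.png

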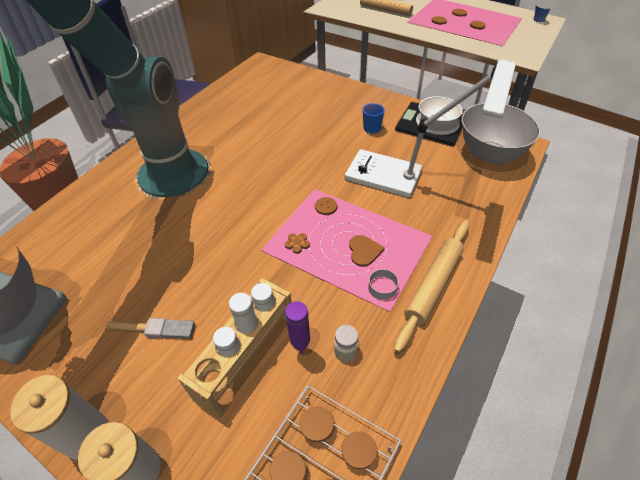

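View pics/top0.png

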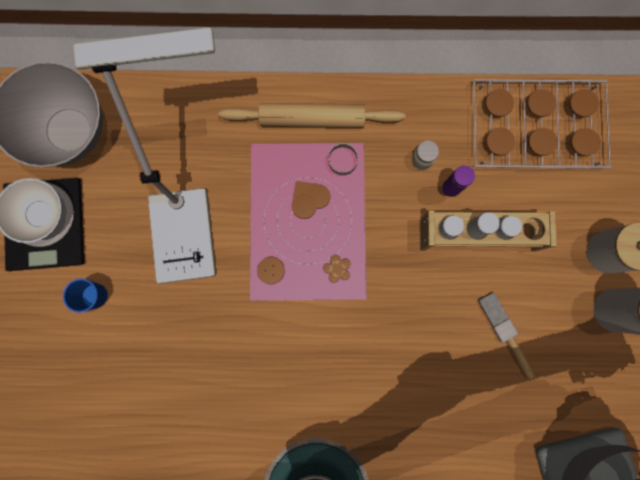

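The top view shows the white bottles at (453,227), (487,224) and (511,227) in the stand. The purple look-alike is at (460,180), the grey jar at (426,153), the heart at (310,198) and the dimmer at (197,257). In the scene view the middle bottle, (240,305), looks tallest, so I'll check with depth and crops.

```bash
python3 - <<'E'
from h import *
im,d=load('top'); s,ds=load('scene')
for p in [(453,224),(485,219),(511,224),(197,257),(310,200),(432,215)]: print(p,deep('top',[p],d).round(3))
for p in [(262,292),(240,300),(225,335)]: print('s',p,deep('scene',[p],ds).round(3))
a=cv2.resize(im[170:290,140:225],None,fx=4.6,fy=4.6,interpolation=cv2.INTER_CUBIC)
b=cv2.resize(im[165:285,260:345],None,fx=4.6,fy=4.6,interpolation=cv2.INTER_CUBIC)
cv2.imwrite('pics/c1.png',np.hstack([a,b])[:,:,::-1])
a=cv2.resize(im[195:260,415:565],None,fx=5,fy=5,interpolation=cv2.INTER_CUBIC)
cv2.imwrite('pics/c2.png',a[:,:,::-1])
E
```

```text
(453, 224) [[ 0.569 -0.269  0.143]]
(485, 219) [[ 0.573 -0.321  0.186]]
(511, 224) [[ 0.57  -0.384  0.146]]
(197, 257) [[0.506 0.268 0.043]]
(310, 200) [[0.641 0.024 0.01 ]]
(432, 215) [[ 0.593 -0.234  0.108]]
s (262, 292) [[ 0.567 -0.273  0.144]]
s (240, 300) [[ 0.564 -0.328  0.186]]
s (225, 335) [[ 0.566 -0.386  0.146]]
```

View pics/c1.png

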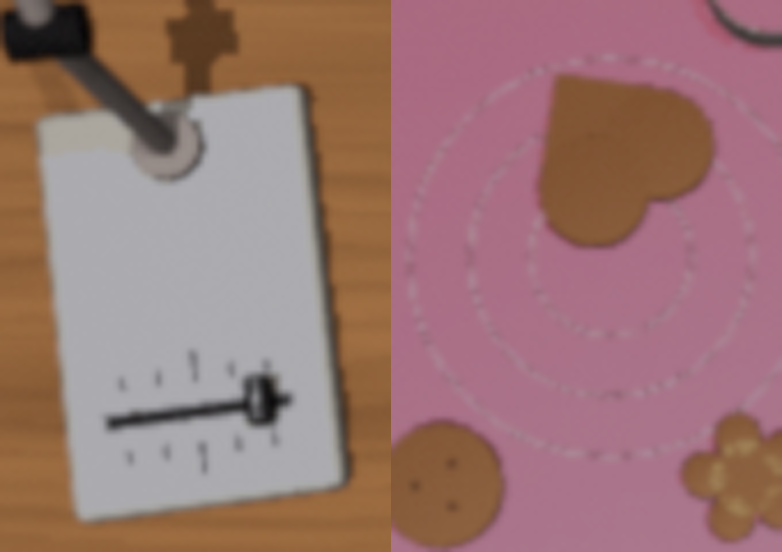

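View pics/c2.png

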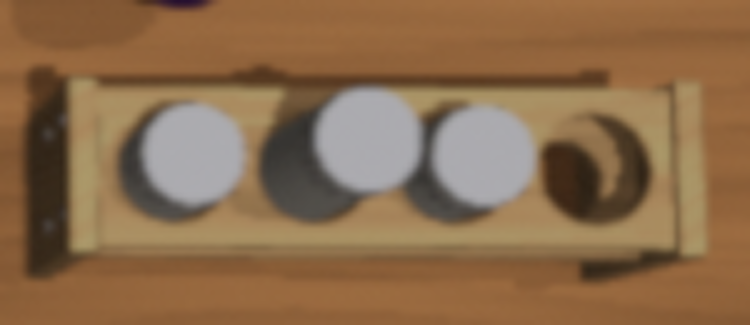

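c1: the dimmer grip is at crop (262,400), one mark in from the dim end. The long marks are at (195,365)/(203,458), and the heart's point is at crop (555,75), full image (296,181). c2: of the three white tops, the middle one, at crop (368,140), reads 186 mm high, so it is the tall bottle; the other two read about 145 mm.

```bash
python3 - <<'E'
from h import *
im,d=load('top'); s,ds=load('scene')
def big(m): 
    c=max(cv2.findContours(m.astype(np.uint8),0,cv2.CHAIN_APPROX_NONE)[0],key=cv2.contourArea); return c.reshape(-1,2).astype(float)
def roi(m,x0,y0,x1,y1): o=np.zeros_like(m);o[y0:y1,x0:x1]=m[y0:y1,x0:x1];return o
hsv=cv2.cvtColor(im,cv2.COLOR_RGB2HSV)
# lamp foot
w=roi((hsv[...,1]<40)&(hsv[...,2]>120),145,185,220,290)
P=plane('top',big(w),.024)[:,:2]; r=cv2.minAreaRect(P.astype(np.float32)); print('foot',r)
# grip
z=roi(hsv[...,2]<80,150,245,206,275)
# marks/grip in plane
k=roi((d<1.2)&True,185,240,212,275)
ys,xs=np.nonzero(roi(hsv[...,2]<90,185,240,205,275)); 
g=deep('top',np.c_[xs,ys],d); t=g[(g[:,2]>.036)]; print('grip pts',len(t),t.mean(0),t.min(0),t.max(0))
# long marks by crop pixel
for p in [(195,365),(203,458),(262,400)]:
    uv=(140+(p[0]-2)/4.6,170+(p[1]-2)/4.6); print('mark/grip',plane('top',[uv],.024 if p[0]<230 else .042).round(4))
# bottles
for n,I,box,zz in [('top',im,(470,205,500,240),.185),('scene',s,(225,285,257,315),.185),('top',im,(438,205,467,240),.145),('top',im,(500,205,525,240),.145)]:
    D=d if n=='top' else ds
    yy,xx=np.mgrid[box[1]:box[3],box[0]:box[2]]; uv=np.c_[xx.ravel(),yy.ravel()]; q=deep(n,uv,D)
    q=q[abs(q[:,2]-zz)<.006]; c=cv2.minEnclosingCircle(q[:,:2].astype(np.float32)); print('bottle',n,c,q.mean(0),len(q))
# stand: upper board pts
yy,xx=np.mgrid[200:260,415:565]; q=deep('top',np.c_[xx.ravel(),yy.ravel()],d); q=q[abs(q[:,2]-.109)<.006]; print('stand',cv2.minAreaRect(q[:,:2].astype(np.float32)))
# heart
h=roi((hsv[...,0]<18)&(hsv[...,1]>90),286,172,334,224)
H=plane('top',big(h),.013)[:,:2]; np.save('heart.npy',H)
c=H.mean(0); M=cv2.moments(H.astype(np.float32)*1000); c=np.array([M['m10'],M['m01']])/M['m00']/1000
i=np.argmax(np.linalg.norm(H-c,axis=1)); tip=H[i]; ax=(c-tip)/np.linalg.norm(c-tip)
pr=(H-tip)@ax; la=(H-tip)@np.array([-ax[1],ax[0]])
print('heart c',c,'tip',tip,'ax',ax,'len',np.ptp(pr),'wid',la.min(),la.max(),'mark',tip+ax*.008)
hs=cv2.cvtColor(s,cv2.COLOR_RGB2HSV); h=roi((hs[...,0]<18)&(hs[...,1]>90),345,230,390,270)
H=plane('scene',big(h),.013)[:,:2];j=np.argmax(np.linalg.norm(H-c,axis=1));print('scene heart',H.mean(0),'tip',H[j],H.min(0),H.max(0))
E
```

```text
foot ((0.5561259984970093, 0.31032538414001465), (0.19841818511486053, 0.12806551158428192), 8.259757995605469)
grip pts 48 [0.50602802 0.26993808 0.04221492] [0.49682445 0.26369703 0.03652018] [0.51666903 0.27748776 0.04811716]
mark/grip [[0.5251 0.3063 0.024 ]]
mark/grip [[0.4802 0.3006 0.024 ]]
mark/grip [[0.5069 0.2689 0.042 ]]
bottle top ((0.5660767555236816, -0.3272446095943451), 0.021861085668206215) [ 0.5660285  -0.32676862  0.18433974] 383
bottle scene ((0.5660229921340942, -0.33125513792037964), 0.020784761756658554) [ 0.567392   -0.33216882  0.18510146] 355
bottle top ((0.5660351514816284, -0.26836931705474854), 0.020932020619511604) [ 0.5660352  -0.26811121  0.14454204] 331
bottle top ((0.5669344663619995, -0.38592299818992615), 0.02054675482213497) [ 0.56673876 -0.3851138   0.14427325] 332
stand ((0.5669317245483398, -0.35629963874816895), (0.07362262904644012, 0.2634519338607788), 0.163774773478508)
heart c [0.644667   0.02690613] tip [0.68446321 0.05645052] ax [-0.80292253 -0.5960834 ] len 0.08474149207353833 wid -0.04662711316707246 0.04675602845862644 mark [0.67803983 0.05168185]
scene heart [0.64298078 0.0226696 ] tip [ 0.65686828 -0.02661605] [ 0.59729074 -0.02661605] [0.68437019 0.06297427]
```

```bash
python3 - <<'E'
from h import *
im,d=load('top'); hsv=cv2.cvtColor(im,cv2.COLOR_RGB2HSV)
m=(hsv[...,0]>125)&(hsv[...,0]<150)&(hsv[...,1]>120); m[:,:430]=0; m[:,490:]=0; m[220:]=0
ys,xs=np.nonzero(m); q=deep('top',np.c_[xs,ys],d); print('purple',len(q),q.min(0),q.max(0),'top centre',q[q[:,2]>q[:,2].max()-.01].mean(0))
E
python3 -m crank '[[0.486,0.832,0.156,0,0,-0.114,40],[0.486,0.832,0.156,0,0,-0.114,40],[0.486,0.832,0.156,0,0,-0.114,40],[0.486,0.832,0.156,0,0,-0.114,40],[0.486,0.832,0.156,0,0,-0.114,40],[0.486,0.832,0.156,0,0,-0.114,40],[0.486,0.832,0.156,0,0,-0.114,40],[0.486,0.832,0.156,0,0,-0.114,40],[0.486,0.832,0.156,0,0,-0.114,40],[0.486,0.832,0.156,0,0,-0.114,40]]' 20
```

```text
purple 531 [ 0.40652057 -0.30270011  0.06876124] [ 0.68094701 -0.02305222  1.20271186] top centre [ 0.40652057 -0.02305222  1.20271186]
clock: 1.35
eef_pos: [0.4498, -0.2005, 0.3199]
tool_rot: [3.133, 0.228, -0.002]
wrist_force: [0.7, 0.0, -0.7]
opening: 0.0403
finger_force: 0.0
```

```bash
python3 -m crank '[[0.113,0.938,-0.2,0,0,0,40],[0.113,0.938,-0.2,0,0,0,40],[0.113,0.938,-0.2,0,0,0,40],[0.113,0.938,-0.2,0,0,0,40],[0.113,0.938,-0.2,0,0,0,40],[0.113,0.938,-0.2,0,0,0,40],[0.113,0.938,-0.2,0,0,0,40],[0.113,0.938,-0.2,0,0,0,40],[0.113,0.938,-0.2,0,0,0,40],[0.113,0.938,-0.4,0,0,0,40],[0.113,0.938,-0.4,0,0,0,40],[0.113,0.938,-0.48,0,0,0,40],[0.113,0.938,-0.52,0,0,0,40],[0.113,0.938,-0.556,0,0,0,40],[0.113,0.938,-0.556,0,0,0,40],[0.113,0.938,-0.556,0,0,0,40]]' 20
python3 - <<'E'
from h import *
for n,b in(('top',(150,180,270,300)),('scene',(330,130,450,220))):
    im,d=grab(n); c=im[b[1]:b[3],b[0]:b[2]]; globals()[n]=cv2.resize(c,(400,int(400*c.shape[0]/c.shape[1])),interpolation=cv2.INTER_CUBIC)
h=min(len(top),len(scene)); cv2.imwrite('pics/c3.png',np.hstack([top[:h],scene[:h]])[:,:,::-1])
E
```

```text
clock: 3.35
eef_pos: [0.5076, 0.2694, 0.0434]
tool_rot: [-3.133, -0.228, -0.003]
wrist_force: [-0.0, 0.4, 0.2]
opening: 0.0402
finger_force: 0.0
```

View pics/c3.png

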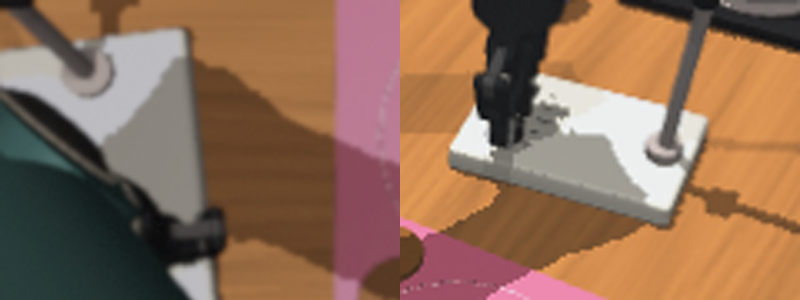

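The top crop shows the gripper over the dim end of the foot. In the scene crop the fingertips sit astride the grip at about (505,140). Next I close, expecting about 12 mm.

```bash
python3 -m crank '[[0,0,0,0,0,0,0],[0,0,0,0,0,0,0],[0,0,0,0,0,0,0],[0,0,0,0,0,0,0],[0,0,0,0,0,0,0],[0,0,0,0,0,0,0]]' 30
```

```text
clock: 4.2
eef_pos: [0.5072, 0.2692, 0.043]
tool_rot: [-3.133, -0.228, -0.001]
wrist_force: [-0.4, -0.2, 6.8]
opening: 0.0111
finger_force: 32.9
```

```bash
python3 -m crank '[[-0.0024,0.0166,0,0,0,0,0],[-0.0048,0.0332,0,0,0,0,0],[-0.0072,0.0498,0,0,0,0,0],[-0.0096,0.0664,0,0,0,0,0],[-0.0096,0.0664,0,0,0,0,0],[-0.0096,0.0664,0,0,0,0,0],[-0.0096,0.0664,0,0,0,0,0]]'
python3 -m crank '[[0,0,0,0,0,0,40],[0,0,0,0,0,0,40],[0,0,0,0,0,0,40],[0,0,0,0,0,0,40],[0,0,0.1,0,0,0,40],[0,0,0.2,0,0,0,40],[0,0,0.4,0,0,0,40],[0,0,0.55,0,0,0,40],[0,0,0.55,0,0,0,40],[0,-0.3,0.55,0,0,0,40],[0,-0.4,0.55,0,0,0,40],[0,-0.5,0.55,0,0,0,40],[0,-0.7,0.55,0,0,0,40],[0,-0.8,0.55,0,0,0,40],[0,-0.9,0.55,0,0,0,40],[0,-0.9,0.55,0,0,0,40],[0,-0.9,0.55,0,0,0,40]]'
python3 - <<'E'
from h import *
im,d=grab('top')
cv2.imwrite('pics/c4.png',cv2.resize(im[170:290,140:225],None,fx=4.6,fy=4.6,interpolation=cv2.INTER_CUBIC)[:,:,::-1])
E
```

```text
clock: 5.08
eef_pos: [0.5023, 0.3032, 0.043]
tool_rot: [-3.131, -0.229, -0.002]
wrist_force: [-1.3, 0.9, 4.9]
opening: 0.011
finger_force: 32.8
clock: 7.2
eef_pos: [0.5011, -0.1529, 0.317]
tool_rot: [3.133, 0.216, -0.001]
wrist_force: [0.1, -0.2, 0.1]
opening: 0.0399
finger_force: 0.0
```

View pics/c4.png

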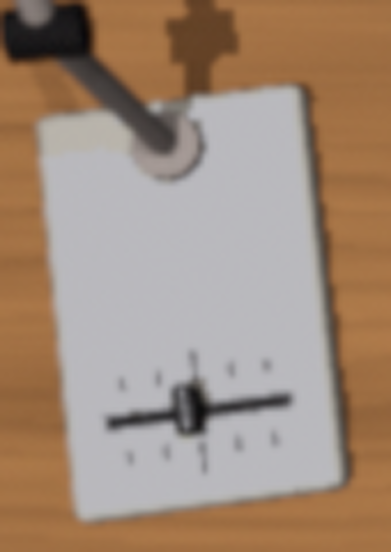

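The grip top is at crop (188,408). Allowing about 10 px for the height parallax, that is x≈198, on the line through the long marks (about 199). The dimmer is set.

```bash
python3 - <<'E'
from h import *
o=ctrl.observe(); print(o['clock'],o['eef_pos'],o['tool_rot'],o['joint_pos'].round(3))
R=cv2.Rodrigues(o['tool_rot'])[0]; print(R.round(3)); yaw=np.arctan2(R[1,1],R[0,1]); print('turn',-np.degrees(yaw)/90,'shift',(np.array([.566,-.3275,.26])-o['eef_pos'])/.5)
E
```

```text
7.25 [ 0.50137344 -0.15198671  0.31698506] [ 3.13298934e+00  2.18794005e-01 -1.10612620e-03] [ 0.5    0.204 -0.311  1.806  0.069  1.143 -1.265]
[[ 0.99   0.139 -0.001]
 [ 0.139 -0.99  -0.001]
 [-0.001  0.001 -1.   ]]
turn 0.9112265307338896 shift [ 0.12925312 -0.35102659 -0.11397011]
```

```bash
python3 -m crank '[[0.129,-0.361,-0.1,0,0,0.909,70],[0.129,-0.361,-0.1,0,0,0.909,70],[0.129,-0.361,-0.1,0,0,0.909,70],[0.129,-0.361,-0.1,0,0,0.909,70],[0.129,-0.361,-0.1,0,0,0.909,70],[0.129,-0.361,-0.1,0,0,0.909,70],[0.129,-0.361,-0.1,0,0,0.909,70],[0.129,-0.361,-0.1,0,0,0.909,70],[0.129,-0.361,-0.1,0,0,0.909,70],[0.129,-0.361,-0.1,0,0,0.909,70],[0.129,-0.361,-0.1,0,0,0.909,70],[0.129,-0.361,-0.1,0,0,0.909,70],[0.129,-0.361,-0.1,0,0,0.909,70]]' 60
python3 - <<'E'
from h import *
ctrl.read_camera('top')
o=ctrl.observe(); print(o['clock'],o['eef_pos'],o['tool_rot'],o['joint_pos'].round(3))
R=cv2.Rodrigues(o['tool_rot'])[0]; print(R.round(3)); print('shift',(np.array([.566,-.3275,.146])-o['eef_pos'])/.5)
E
```

```text
clock: 8.88
eef_pos: [0.5666, -0.3283, 0.2673]
tool_rot: [2.219, 2.224, -0.0]
wrist_force: [0.5, -0.3, 0.3]
opening: 0.0697
finger_force: 0.0
8.925 [ 0.56658394 -0.32832423  0.26732931] [ 2.21865757e+00  2.22410403e+00 -3.74350530e-05] [ 0.81   0.507 -0.478  1.54   0.247  1.155  0.286]
[[-0.002  1.     0.   ]
 [ 1.     0.002 -0.   ]
 [-0.     0.    -1.   ]]
shift [-0.00116788  0.00164845 -0.24265862]
```

```bash
python3 -m crank '[[0,0,-0.06,0,0,0,70],[0,0,-0.12,0,0,0,70],[0,0,-0.17,0,0,0,70],[0,0,-0.21,0,0,0,70],[0,0,-0.243,0,0,0,70],[0,0,-0.243,0,0,0,70],[0,0,-0.243,0,0,0,70],[0,0,-0.243,0,0,0,0],[0,0,-0.243,0,0,0,0],[0,0,-0.243,0,0,0,0],[0,0,-0.243,0,0,0,0],[0,0,-0.243,0,0,0,0],[0,0,-0.243,0,0,0,0],[0,0,-0.243,0,0,0,0]]' 80
```

```text
clock: 10.68
eef_pos: [0.567, -0.3286, 0.147]
tool_rot: [2.217, 2.223, 0.0]
wrist_force: [-1.7, 0.3, 6.8]
opening: 0.0408
finger_force: 80.1
```

```bash
python3 -m crank '[[0,0,0.02,0,0,0,0],[0,0,0.06,0,0,0,0],[0,0,0.1,0,0,0,0],[0,0,0.14,0,0,0,0],[0,0,0.18,0,0,0,0],[0,0,0.22,0,0,0,0],[0,0,0.26,0,0,0,0],[0,0,0.3,0,0,0,0],[0,0,0.36,0,0,0,0],[0,0,0.42,0,0,0,0],[0,0,0.46,0,0,0,0],[0,0,0.46,0,0,0,0],[0,0,0.46,0,0,0,0]]'
python3 - <<'E'
from h import *
im,d=grab('top'); s,ds=grab('scene'); cv2.imwrite('pics/s5.png',s[:,:,::-1])
o=ctrl.observe(); print(o['eef_pos'],o['tool_rot'],o['joint_pos'].round(3))
E
```

```text
clock: 12.3
eef_pos: [0.5661, -0.3282, 0.3748]
tool_rot: [-2.217, -2.223, 0.001]
wrist_force: [-0.0, 0.2, -2.9]
opening: 0.0406
finger_force: 80.8
[ 0.56604447 -0.32820441  0.37438755] [-2.21674512e+00 -2.22287771e+00  1.08707337e-03] [ 0.817  0.437 -0.494  1.4    0.206  1.359  0.32 ]
```

View pics/s5.png

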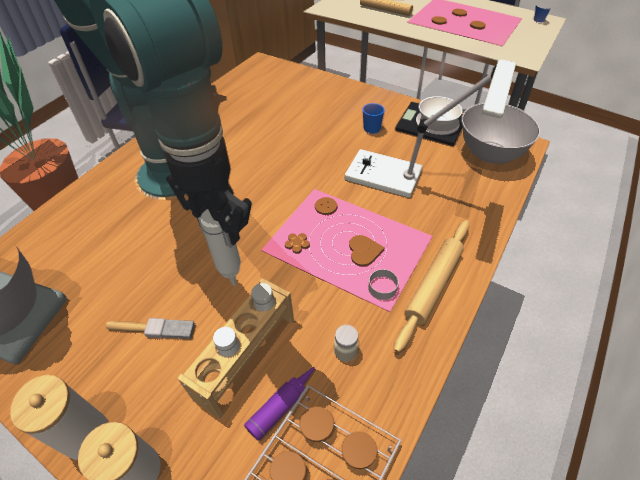

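The bottle is out of the stand and held upright at (225,250). Both short bottles are still in their places, at (225,340) and (262,295). The purple look-alike has tipped over and lies at (280,400) against the rack. I'll check that it isn't rolling, then go on to the heart.

```bash
python3 -m crank '[[0,0.05,0,0,-0.03,0,0],[0,0.12,0,0,-0.06,0,0],[0,0.2,0,0,-0.1,0,0],[0,0.28,0,0,-0.14,0,0],[0,0.36,0,0,-0.18,0,0],[0,0.44,0,0,-0.22,0,0],[0,0.52,0,0,-0.26,0,0],[0,0.6,0,0,-0.3,0,0],[0,0.67,0,0,-0.34,0,0],[0,0.72,-0.03,0,-0.38,0,0],[0,0.75,-0.06,0,-0.42,0,0],[0,0.76,-0.1,0,-0.46,0,0],[0,0.76,-0.15,0,-0.5,0,0],[0,0.76,-0.2,0,-0.5,0,0],[0,0.76,-0.25,0,-0.5,0,0],[0,0.76,-0.25,0,-0.5,0,0],[0,0.76,-0.25,0,-0.5,0,0]]'
python3 - <<'E'
from h import *
_,d0=load('top'); i0,_=load('top'); im,d=grab('top'); s,ds=grab('scene')
def pm(i):
    h=cv2.cvtColor(i,cv2.COLOR_RGB2HSV); m=((h[...,0]>125)&(h[...,0]<150)&(h[...,1]>120)); m[:,:400]=0
    ys,xs=np.nonzero(m); return xs.mean().round(1),ys.mean().round(1),len(xs)
print(pm(i0),pm(im))
o=ctrl.observe(); R=cv2.Rodrigues(o['tool_rot'])[0]; print(o['clock'],o['eef_pos'],o['joint_pos'].round(3)); print('toolz',R[:,2].round(3),'tip est',o['eef_pos']+.138*R[:,2])
cv2.imwrite('pics/s6.png',np.hstack([s[150:350,220:460],im[120:320,220:460]])[:,:,::-1])
E
```

```text
clock: 14.52
eef_pos: [0.5656, 0.052, 0.2489]
tool_rot: [1.759, 1.765, 0.727]
wrist_force: [-0.5, -1.1, -2.3]
opening: 0.0403
finger_force: 80.9
(np.float64(496.0), np.float64(178.5), 825) (np.float64(501.6), np.float64(179.8), 1021)
14.625 [0.5649913  0.05210817 0.24824983] [ 0.429  0.161 -0.702  2.309  1.831  0.268 -1.954]
toolz [ 0.704  0.002 -0.71 ] tip est [0.66210682 0.05233607 0.15020635]
```

View pics/s6.png

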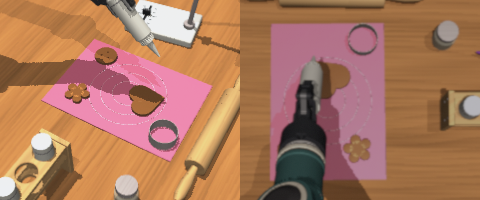

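The bottle is tilted 45° above the mat, with the tip at full-frame scene (377,206) and top (291,182). I'll lower it to about 40 mm above the heart and triangulate the tip there.

```bash
python3 -m crank '[[0.01,0,-0.03,0,0,0,0],[0.02,0,-0.06,0,0,0,0],[0.03,0,-0.09,0,0,0,0],[0.032,0,-0.12,0,0,0,0],[0.032,0,-0.15,0,0,0,0],[0.032,0,-0.17,0,0,0,0],[0.032,0,-0.19,0,0,0,0],[0.032,0,-0.19,0,0,0,0],[0.032,0,-0.19,0,0,0,0],[0.032,0,-0.19,0,0,0,0]]'
python3 - <<'E'
from h import *
i0,_=load('top'); im,d=grab('top'); s,ds=grab('scene')
def pm(i):
    h=cv2.cvtColor(i,cv2.COLOR_RGB2HSV); m=((h[...,0]>125)&(h[...,0]<150)&(h[...,1]>120)); m[:,:400]=0
    ys,xs=np.nonzero(m); return xs.mean().round(1),ys.mean().round(1),len(xs)
print(pm(i0),pm(im))
o=ctrl.observe(); R=cv2.Rodrigues(o['tool_rot'])[0]; print(o['clock'],o['eef_pos'],o['joint_pos'].round(3)); print('toolz',R[:,2].round(3),'tip est',o['eef_pos']+.138*R[:,2])
f=lambda c:cv2.resize(c,(400,400),interpolation=cv2.INTER_CUBIC)
cv2.imwrite('pics/s7.png',np.hstack([f(s[190:270,330:410]),f(im[150:230,260:340])])[:,:,::-1])
E
```

```text
clock: 15.88
eef_pos: [0.5829, 0.0517, 0.1564]
tool_rot: [1.756, 1.761, 0.728]
wrist_force: [0.0, 1.0, -1.7]
opening: 0.0405
finger_force: 81.0
(np.float64(501.6), np.float64(179.8), 1021) (np.float64(501.6), np.float64(179.8), 1020)
15.975 [0.58279368 0.05162863 0.15629593] [ 0.456  0.466 -0.778  2.33   2.267  0.548 -2.291]
toolz [ 0.708 -0.    -0.706] tip est [0.68046125 0.05158322 0.05880212]
```

View pics/s7.png

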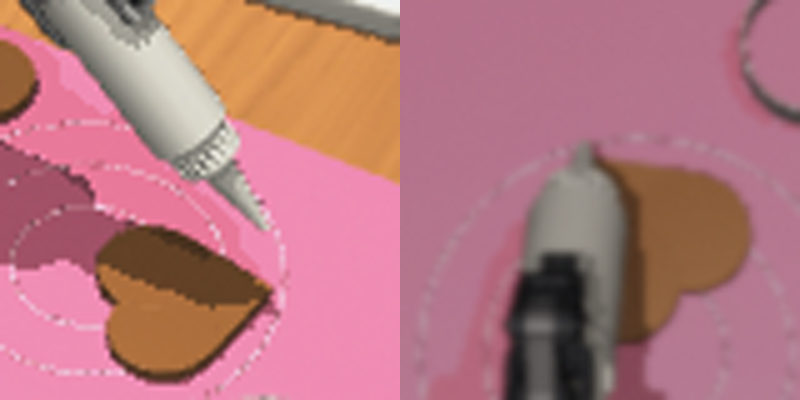

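The tip is at scene (382.6,236) and top (296.6,178). The heart's point is at scene (384,248).

```bash
python3 - <<'E'
from h import *
o1,r1=rays('scene',[(382.6,236)]);o2,r2=rays('top',[(296.6,178)])
A=np.c_[r1[0],-r2[0]]; t=np.linalg.lstsq(A,o2-o1,rcond=None)[0]; a=o1+t[0]*r1[0];b=o2+t[1]*r2[0]; print('tip',(a+b)/2,'gap',np.linalg.norm(a-b))
print('heart point scene',plane('scene',[(384,248.2)],.013))
E
```

```text
tip [0.67932946 0.05124373 0.05748671] gap 0.0034876614945151966
heart point scene [[0.68536085 0.05182531 0.013     ]]
```

```bash
python3 -m crank '[[0,0,-0.015,0,0,0,0],[-0.003,0,-0.03,0,0,0,0],[-0.003,0,-0.045,0,0,0,0],[-0.003,0,-0.055,0,0,0,0],[-0.003,0,-0.055,0,0,0,0],[-0.003,0,-0.055,0,0,0,0],[-0.003,0,-0.055,0,0,0,0],[-0.003,0,-0.055,0,0,0,0]]'
python3 - <<'E'
from h import *
s,ds=grab('scene'); im,d=grab('top')
o=ctrl.observe(); R=cv2.Rodrigues(o['tool_rot'])[0]; print('tip est',o['eef_pos']+.138*R[:,2],o['joint_velocities'].round(4))
f=lambda c:cv2.resize(c,(400,400),interpolation=cv2.INTER_CUBIC)
cv2.imwrite('pics/s8.png',np.hstack([f(s[190:270,330:410]),f(im[215:295,145:225])])[:,:,::-1])
E
```

```text
clock: 16.98
eef_pos: [0.5812, 0.0516, 0.1286]
tool_rot: [1.757, 1.762, 0.728]
wrist_force: [0.5, 0.1, -2.1]
opening: 0.0403
finger_force: 81.0
tip est [0.6788147  0.05161966 0.03097982] [-0.0014  0.0023  0.0019  0.0001  0.0001  0.001   0.0013]
```

View pics/s8.png

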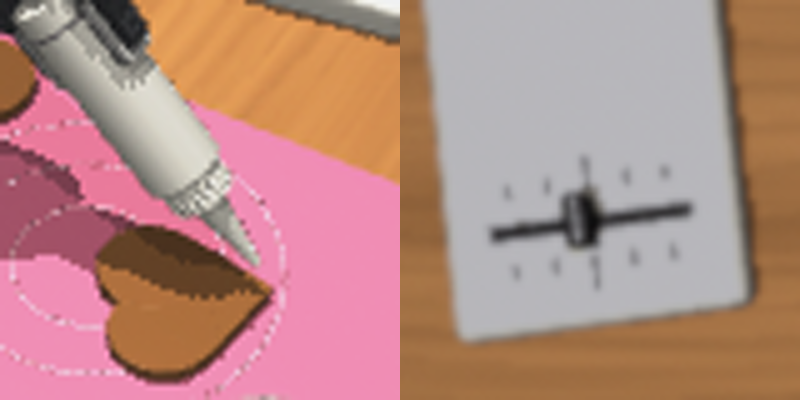

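The tip is at crop (257,265), just above the heart's point at (272,293). The dimmer is still on its middle mark, at crop (582,218). Everything is steady, so I'm handing in.

```bash
python3 -c "
from station import ctrl
print(ctrl.finish_job())"
```

```text
the job is handed in; nothing more can be done
None
```

I handed the job in without seeing the verdict: the dimmer is on its middle mark and the tall bottle is held at about 45° with its tip roughly 17 mm above the heart's point, but the purple look-alike bottle got knocked over beside the stand and lies still on the table against the rack.

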